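# Sort root slices off the dispensary board

## Task

With closed fingers, sweep the two pale root slices sideways off the sorting board so that they drop into the grey steel tray, and sweep the dark red slice off the opposite side into the wooden tray. Slide them only, do not pick any of them up, and leave the two brass weights and the little amber jar on the board, and the bottle and white jar beside the trays, standing where they are.

Things in the scene. Friction and masses are not known exactly. Their poses are not given: they have to be found in the camera images.
- board: fixed teal board, 330 (x) by 310 mm (y), top 30 mm high; origin under its centre at counter height. Wooden rims 10 mm wide along x = +-160 mm rise 10 mm above the top; the edges at y = +-155 mm are open, a tray against each. The slices lie in separate lanes, x about -70, 0, +70 mm (which is where varies), y within 85 mm of the middle; each lane is clear to both trays
- tin_tray: fixed open grey steel tray, axes parallel to the board's, inside 232 (x) by 132 mm (y); origin under its centre at counter height, floor 4 mm high; long walls 4 mm thick, 24 mm high; end walls at x = +-116 to 128 mm, 45 mm high. It stands 1 mm from the board, centre 226 mm from the board's centre along the board's +y or -y (varies)
- wood_tray: fixed open brown wooden tray, same size and origin as the steel tray, at the board's other open side
- pale_a_center (a point): pale cream dried root slice, a flat disc 40 mm across and 10 mm thick, about 16 g, lying loose on the board; this point is its centre (5 mm above the board's top at the start)
- pale_a: the same pale slice, origin at the centre of its underside
- pale_b_center (a point): the other pale cream dried root slice, a flat disc 40 mm across and 10 mm thick, about 16 g, lying loose on the board; this point is its centre (5 mm above the board's top at the start)
- pale_b: the same second pale slice, origin at the centre of its underside
- dark_center (a point): dark red dried root slice, a flat disc 40 mm across and 10 mm thick, about 16 g, lying loose on the board; this point is its centre (5 mm above the board's top at the start)
- dark: the same dark slice, origin at the centre of its underside
- weight: larger brass balance weight, 28 mm across and 38 mm tall, standing on the board near one rim (about x = +-130 mm on the board); origin at the centre of its underside; leave it alone
- weight_b: smaller brass balance weight, 24 mm across and 30 mm tall, standing on the board near a rim; origin at the centre of its underside; leave it alone
- small_jar: little amber jar with white cap, 30 mm across and 42 mm tall, standing on the board near a rim; origin at the centre of its underside; leave it alone
- amber_bottle: amber bottle 60 mm across, 130 mm tall, on the counter left of the trays; origin at the centre of its underside; bystander
- white_jar: white jar 72 mm across, 85 mm tall, on the counter right of the trays; origin at the centre of its underside; bystander

How it is judged:
By the outcome, as a careful person would: the job done as asked, in the order asked, and still so for the second after the job is handed in, with the robot touching nothing.
It also fails if it takes over 72 s, if anything falls off the work surface, if the arm or the gripper's body presses on something with over 40 N, if the wrist force passes 120 N, or if a joint passes its speed limit or range.

## Robot

A 6-joint arm with a two-finger parallel gripper is mounted at the origin on the work surface. World frame = base frame: x ahead of the robot, y to its left, z up, the work surface at z = 0. Lengths are in mm, angles in rad, forces in N, time in s.
With the tool pointing down it reaches from about 325 to 900 mm from the base axis. Payload 6.1 kg.
Tool frame: the origin (TCP) lies on the centre line of the jaws, within the pads' length; the fingertips stand 19 mm ahead of it and the grasp point (between the pads) is the TCP; z points along the fingers, y is the direction in which the jaws open and shut (so a half turn about z gives the same grasp; the last joint's range is limited). The gripper opens to 87 mm and grips with 3 to 60 N. Pads are 19 mm wide; open, the fingers measure 117 mm over their backs; the gripper's body (75 mm by 190 mm) begins 51 mm behind the grasp point.
Start: joints at [-1.312, 0.22, 1.526, -0, 1.395, -0.126], TCP at [234.601, -579.291, 241.538] pointing down, gripper open.
Joint ranges: [-2.98, 2.98], [-0.91, 2.08], [0.09, 2.57], [-1.24, 4.39], [0.2, 2.65], [-2.68, 2.68]. Speed limits (rad/s): [2.57, 2.57, 3.01, 3.14, 3.14, 3.14].

## Interface

Orientations are given as a unit quaternion [x, y, z, w].
In Python, from bench import * gives the robot as it stands. Calls block until the motion is done:
- reach(position, orientation): joint-space move of the TCP to a pose.
- movel(position, orientation=None, vel=150, max_force=None): straight line of the TCP; orientation=None keeps the orientation; vel is the mean speed in mm/s. With max_force (N) it stops when the force on the tool has changed by that much, and returns True; else False.
- set_joints(angles): joint-space move.
- set_gripper(opening, newtons=None): opening from 0.0 (shut) to 1.0 (fully open); newtons is the grip in N (None keeps the last); returns when the fingers have stopped.
- wait(seconds).
- ik(position, orientation): joint angles nearest the present ones, or None.
- read_state(): the state.
- get_image(name): name is "side" or "top" or "wrist"; returns the picture (384x512x3 uint8, red, green, blue); there is no depth.
- camera_info(name): a dict with "K" (3x3 intrinsics, pixels), "k1" (the pictures are not rectified: a ray, as slopes to the right and down, at radius r is drawn at 1 + k1 r^2 times it, then the intrinsics apply), "world_to_cam" (4x4, takes a point from world to camera coordinates); the wrist camera has in their place "tool_from_camera" (4x4, takes a point from camera to tool coordinates, whose origin is the TCP and whose axes are the flange's). Camera axes: x right, y down, z forward; pixel columns grow to the right and rows downward; lengths in mm; the calibration is good to about 2 mm. A picture is of the moment at which its call begins: read the wrist's pose just before it. camera_info takes no time and is no camera call.
A pose or a line that the arm cannot do raises PlanningError and nothing moves.
- sign_off(): hands the job in, once; it reports no verdict.
The state is a dict: "time_s": time; "joints": joint angles; "qvel": joint speeds; "tau": joint torques, N m; "tcp_pos": TCP position; "ee_rot": TCP orientation; "ft_force": force on the tool from outside, world axes, zero at the start; "torque": the same for the moment, N m; "finger_gap": opening from 0.0 (shut) to 1.0 (fully open).
Only numpy, scipy, OpenCV 4.12 (cv2) and the standard library are available. Lean on these libraries where they do the work, as an engineer would, in place of code of your own. Each camera call takes 0.05 s, during which the arm holds its last target. There are 200 camera calls.

## Working session

There is one attempt and no reset: what is moved stays moved. The work goes in short steps, each a Python script; the robot and the scene stay as the last script left them, time stands still between calls to the robot, and variables do not carry over. Pictures are saved under pics/ and viewed, about 8 in all and at most 12, crops included, and the job is handed in when it is done.

```bash
mkdir -p pics; ls; python3 - <<'E'
from bench import *
import cv2
for n in("top","side"):
    cv2.imwrite(f"pics/{n}0.png",get_image(n)[:,:,::-1]); print(n,camera_info(n))
s=read_state();print(s["time_s"],s["tcp_pos"],s["ee_rot"],s["finger_gap"])
E
```

```text
pics
top {'K': array([[499.74631333,   0.        , 249.05200392],
       [  0.        , 499.74631333, 184.54138252],
       [  0.        ,   0.        ,   1.        ]]), 'k1': -0.02143346364362553, 'world_to_cam': array([[ 2.77500419e-03, -9.99990099e-01, -3.47877568e-03,
         9.69817985e+00],
       [-9.96264225e-01, -2.46436625e-03, -8.63221936e-02,
         5.54728049e+02],
       [ 8.63127659e-02,  3.70532421e-03, -9.96261199e-01,
         1.47000291e+03],
       [ 0.00000000e+00,  0.00000000e+00,  0.00000000e+00,
         1.00000000e+00]])}
side {'K': array([[451.13934456,   0.        , 247.24292763],
       [  0.        , 451.13934456, 193.47329897],
       [  0.        ,   0.        ,   1.        ]]), 'k1': -0.10651571556391974, 'world_to_cam': array([[-9.56618879e-01, -2.90769516e-01, -1.82594928e-02,
         5.16128650e+02],
       [-1.46952515e-01,  5.35685153e-01, -8.31532546e-01,
         1.38515534e+02],
       [ 2.51565655e-01, -7.92776453e-01, -5.55175843e-01,
         1.07272561e+03],
       [ 0.00000000e+00,  0.00000000e+00,  0.00000000e+00,
         1.00000000e+00]])}
0.1 [ 234.4747655  -578.77092341  240.52862368] [ 9.81549290e-01  1.91207209e-01 -4.43082021e-05 -8.90026345e-04] 1.0024114525519372
```

View pics/top0.png

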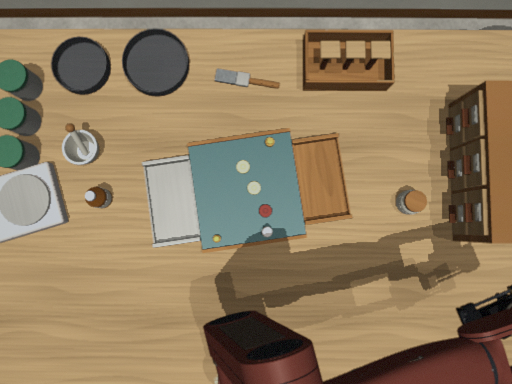

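View pics/side0.png

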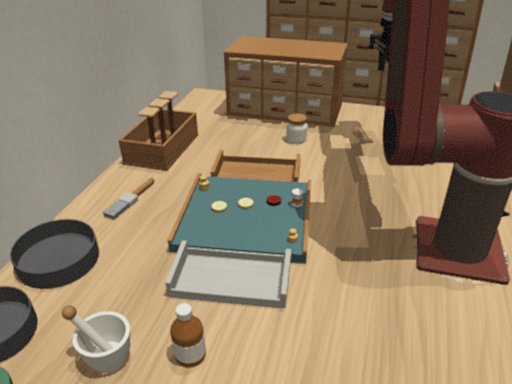

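The steel tray is on the robot's left (+y) and the wood tray on its right. The pale slices are at about (243,167) and (254,188), and the dark one at (265,210). The weights and jar sit near the rims at (270,142), (216,238) and (267,232). Next I'll convert these to positions.

```bash
cat > h.py <<'E'
import numpy as np, cv2
from scipy.spatial.transform import Rotation as R
from bench import *
def unproj(n,uv,z):
    c=camera_info(n);K=c["K"];T=c["world_to_cam"]
    uv=np.array(uv,float).reshape(-1,1,2)
    p=cv2.undistortPoints(uv,K,np.array([c["k1"],0,0,0.]),).reshape(-1,2)
    d=np.c_[p,np.ones(len(p))]@T[:3,:3]; o=-T[:3,:3].T@T[:3,3]
    return o+d*((z-o[2])/d[:,2])[:,None]
def blobs(im,box,cond,amin=20):
    x0,y0,x1,y1=box; m=np.zeros(im.shape[:2],np.uint8); m[y0:y1,x0:x1]=cond(im.astype(int)[y0:y1,x0:x1])
    n,l,s,c=cv2.connectedComponentsWithStats(m)
    return [(c[i],s[i,4]) for i in range(1,n) if s[i,4]>=amin]
E
python3 - <<'E'
from h import *
for n in("top","side"):
    im=cv2.imread(f"pics/{n}0.png")[:,:,::-1]
    box=(195,135,300,240) if n=="top" else (180,175,310,255)
    r=lambda a:a[...,0];g=lambda a:a[...,1];b=lambda a:a[...,2]
    for nm,c in(("pale",lambda a:(r(a)>170)&(g(a)>160)),("dark",lambda a:(r(a)>g(a)+50)&(g(a)<60))):
        for p,s in blobs(im,box,c): print(n,nm,p.round(1),s,unproj(n,p,40 if n=="top" else 38)[0].round(1))
    if n=="top":
        bl=im.astype(int); m=((b(bl)>r(bl)+15)&(g(bl)>r(bl)+15)).astype(np.uint8); m[:120]=0;m[255:]=0;m[:,:180]=0;m[:,310:]=0
        m=cv2.morphologyEx(m,cv2.MORPH_CLOSE,np.ones((15,15)))
        cs=max(cv2.findContours(m,0,2)[0],key=cv2.contourArea)
        w=unproj("top",cs.reshape(-1,2),30)[:,:2].astype(np.float32)
        print("board",cv2.minAreaRect(w))
print(unproj("top",[[270,142],[267,232],[216,238],[96,197]],60).round(0))
E
```

```text
top pale [269.8 140.3] 27 [685.7 -50.3  40. ]
top pale [242.6 166.3] 126 [607.7  30.5  40. ]
top pale [253.7 187.5] 126 [544.6  -2.7  40. ]
top pale [196.1 222.9] 73 [439.7 166.6  40. ]
top pale [266.7 230.2] 46 [419.  -41.2  40. ]
board ((538.9934692382812, 20.037643432617188), (307.84716796875, 310.09356689453125), 8.612435340881348)
side pale [185.  186.6] 301 [731.8 -34.6  38. ]
side pale [204.  176.3] 26 [ 700.7 -100.6   38. ]
side pale [303.9 177.9] 71 [ 420.1 -167.5   38. ]
side pale [295.9 191.2] 44 [428.  -93.9  38. ]
side pale [245.3 201.8] 105 [546.8  -8.6  38. ]
side pale [218.8 205.1] 109 [609.6  24.6  38. ]
side pale [292.7 230.4] 22 [400.3  77.1  38. ]
side pale [308.3 246.2] 40 [353. 125.  38.]
side pale [181.9 246.2] 49 [636.  204.6  38. ]
side pale [287.9 251.6] 29 [394.3 156.2  38. ]
side dark [273.5 199.1] 81 [477.8 -40.4  38. ]
[[677. -50.  60.]
 [414. -41.  60.]
 [396. 106.  60.]
 [514. 458.  60.]]
```

```bash
cat >> h.py <<'E'
yaw=np.radians(8.0); bx=np.array([np.cos(yaw),np.sin(yaw),0]); by=np.array([-np.sin(yaw),np.cos(yaw),0])
B=np.array([538.5,17.5,0])
def W(x,y,z): return B+bx*x+by*y+np.array([0,0,z])
def tob(p): d=np.asarray(p)-B; return np.array([d@bx,d@by])
def quat():
    q0=read_state()["joints"]; best=None
    for s in(1,-1):
        q=R.from_matrix(np.c_[s*by,s*bx,[0,0,-1]]).as_quat()
        j=ik(W(0,0,150),q)
        if j is not None:
            c=abs(np.array(j)[5])
            if best is None or c<best[0]: best=(c,q)
    return best[1]
E
python3 - <<'E'
from h import *
A=(np.array([607.7,30.5,0])+[609.6,24.6,0])/2; Bb=(np.array([544.6,-2.7,0])+[546.8,-8.6,0])/2
D=(unproj("top",[265,210.5],40)[0]+[477.8,-40.4,38])/2
for p in(A,Bb,D): print(tob(p*[1,1,0]).round(1))
a=tob(A*[1,1,0]); q=quat(); print(q)
set_gripper(0.0)
reach(W(a[0],a[1]-48,140),q); movel(W(a[0],a[1]-48,54),vel=80,max_force=8)
s=read_state();print(s["time_s"],s["tcp_pos"],tob(s["tcp_pos"]*np.array([1,1,0])),s["ft_force"],s["finger_gap"])
im=np.vstack([get_image("wrist"),])[:,:,::-1]; t=get_image("top")[110:270,130:370,::-1]
cv2.imwrite("pics/1.png",np.hstack([cv2.resize(im,(400,300)),cv2.resize(t,(400,300))]))
E
```

```text
[70.9  0.2]
[  3.9 -23.9]
[-68.4 -46.7]
[0.65605903 0.75470958 0.         0.        ]
5.2833 [615.95417984 -20.05765894  54.76661808] [ 71.47338522 -47.97168878] [ 0.25651753 -0.8364136   0.7814219 ] 0.0031765230997270206
```

View pics/1.png

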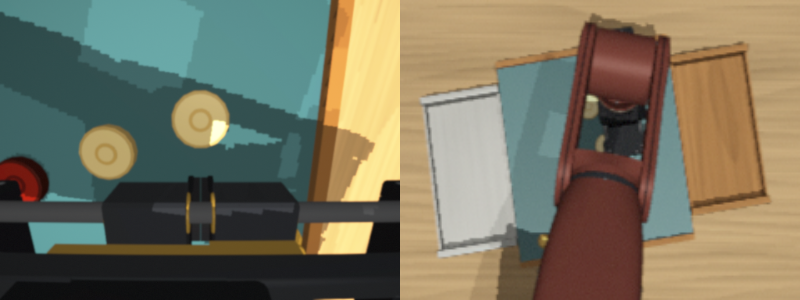

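The wrist view shows the pale slice at (201,120), centred ahead of the closed fingers at (201,190). The path is clear, so I'll push.

```bash
python3 - <<'E'
from h import *
movel(W(70.5,-46,52),vel=60)
movel(W(70.5,90,52),vel=70); im1=get_image("wrist")
movel(W(70.5,174,52),vel=70); s=read_state(); print(s["time_s"],s["tcp_pos"],s["ft_force"])
im2=get_image("wrist")
movel(W(70.5,174,120),vel=150)
q=s["ee_rot"]; reach(W(3.9,-72,120),q); im3=get_image("wrist")
cv2.imwrite("pics/2.png",np.hstack([cv2.resize(i,(266,200)) for i in(im1,im2,im3)])[:,:,::-1])
E
```

```text
9.125 [584.19302986 199.21767876  51.984153  ] [0.8958819  0.00283473 0.52788442]
```

View pics/2.png

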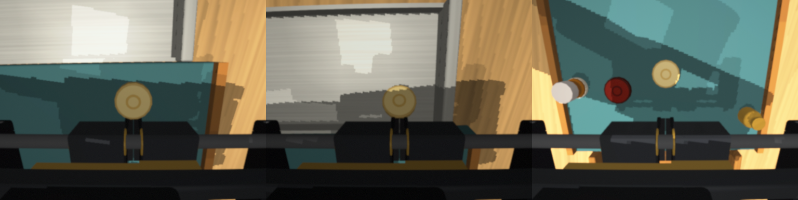

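The frames show pale_a staying centred ahead of the fingers and then over the tin tray. In the third, pale_b sits centred at (665,74). I'll push pale_b next.

```bash
python3 - <<'E'
from h import *
movel(W(3.9,-72,52),vel=80,max_force=8)
movel(W(3.9,175,52),vel=70); s=read_state(); print(s["time_s"],s["tcp_pos"],s["ft_force"])
movel(W(3.9,175,140),vel=150)
q=s["ee_rot"]; reach(W(3.9,95,230),q); im1=get_image("wrist")
reach(W(-68.4,-20,190),q); reach(W(-68.4,-110,190),q); im2=get_image("wrist")
s=read_state();print(s["tcp_pos"],s["ee_rot"],camera_info("wrist"))
cv2.imwrite("pics/w_dark.png",im2[:,:,::-1])
cv2.imwrite("pics/3.png",np.hstack([cv2.resize(i,(400,300)) for i in(im1,im2)])[:,:,::-1])
E
```

```text
15.5 [518.0484489  191.21808712  52.00575235] [ 0.4676117   0.64494319 -0.1459219 ]
[486.69106037 -99.97495962 190.01019013] [ 6.55978563e-01  7.54779461e-01  2.32369409e-04 -1.90367914e-04] {'K': array([[297.51686897,   0.        , 256.33877911],
       [  0.        , 297.51686897, 195.10846636],
       [  0.        ,   0.        ,   1.        ]]), 'k1': -0.028793075563839088, 'tool_from_camera': array([[ 4.04209011e-04, -9.61735992e-01, -2.73977586e-01,
         7.39897889e+01],
       [ 9.99999443e-01,  1.21620810e-04,  1.04841304e-03,
        -4.79913054e-01],
       [-9.74975183e-04, -2.73977858e-01,  9.61735506e-01,
        -1.43825248e+02],
       [ 0.00000000e+00,  0.00000000e+00,  0.00000000e+00,
         1.00000000e+00]])}
```

View pics/3.png

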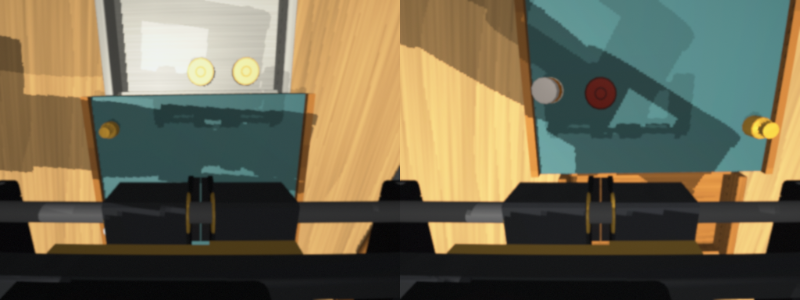

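Both pale slices lie flat in the steel tray at (201,71) and (246,71). The dark slice at (600,93) is in line with the fingers, and the jar is well to its side. I'll sweep the dark slice from its far side.

```bash
python3 - <<'E'
from h import *
q=read_state()["ee_rot"]
reach(W(-68.4,4,150),q); print(movel(W(-68.4,4,52),vel=80,max_force=8))
movel(W(-68.4,-176,52),vel=70); s=read_state(); print(s["time_s"],s["tcp_pos"],s["ft_force"])
movel(W(-68.4,-176,160),vel=150)
set_joints([-1.312, 0.22, 1.526, 0, 1.395, -0.126])
a=get_image("top")[110:270,130:370]; b=get_image("side")[140:320,150:350]
print(read_state()["time_s"])
cv2.imwrite("pics/4.png",np.hstack([cv2.resize(i,(400,400*i.shape[0]//i.shape[1]))[:265] for i in(a,b)])[:,:,::-1])
im=get_image("top")
r,g,bb=[im.astype(int)[...,i] for i in range(3)]
for p,n in blobs(im,(130,120,360,260),lambda a:(a[...,0]>a[...,1]+50)&(a[...,1]<60)): print("dark",p,n,tob(unproj("top",p,14)[0]*[1,1,0]).round(1))
E
```

```text
False
22.6083 [ 495.24311428 -166.11247563   51.99498252] [-0.25885075  0.38540506  0.10590198]
25.375
```

View pics/4.png

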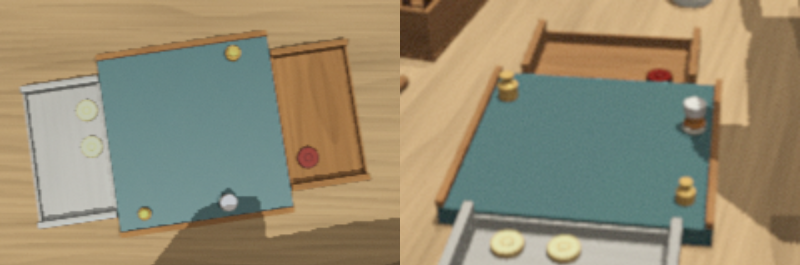

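Both pale slices are in the steel tray at (87,110) and (91,146), and the dark one is in the wooden tray at (308,157). The weights and small jar are still standing where they were, and the arm is clear, so I'll hand in.

```bash
python3 -c "
from bench import *
wait(0.5); sign_off()"
```

```text
the job is handed in; nothing more can be done
```

The job is done and handed in at about 26 s of robot time. With closed fingers I swept both pale slices off the +y side into the steel tray, one after the other, then the dark red slice off the −y side into the wooden tray. Nothing was picked up.

- **Final pictures:** the last top and side views show all three slices lying in the correct trays. The two brass weights and the amber jar are standing in place on the board. The arm was back at its start pose, touching nothing.
- **Forces:** the tool force was about 1 N or less at every point where I read it.
- **Not verified:** my automatic colour check for the dark slice in its tray returned no detection because its threshold was too strict, so its placement is confirmed by eye only. The bottle and white jar were outside the final crops. No move went near them.
- **Disagreement:** the top and side cameras differed by about 6 mm along the sweep direction for the pale slices. I used the average.

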